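# Digital calipers back into the foam case

## Task

Put the digital calipers back into their matching cutout in the foam insert of the grey case and press them down until they sit fully home. Set them in gently, without dropping them, let go, and leave the blue-headed depth gauge where it lies.

Things in the scene. Friction and masses are not known exactly. Their poses are not given: they have to be found in the camera images.
- calipers: Black and steel digital calipers lying flat, 0.11 to 0.21 kg. Origin: centre of the head's underside, z up. Head 64 (x) x 30 (y) x 20 mm tall, black with pale display; steel beam 14 mm wide from head to x = 100 mm; steel jaws at x = -54 to -32 mm reach 47 mm to -y and 28 mm to +y, 9 mm high. Grip across the 30 mm width at the head's middle, from above.
- depth_gauge: Lookalike to leave alone: depth gauge with blue head 44 x 26 x 20 mm, steel cross foot 14 x 80 x 14 mm and thin steel rod along x, x = -54 to 79 mm. Origin at its underside, near the foot, z up. On the same mat; it and the calipers may change places.
- cutout (a point): Where the calipers' origin lies when fully home, axes alike (beam to +x, long jaws to -y). Foam top is 11 mm above it; 6 to 8 mm free all round. Under the head a orange pad stands 8 mm above this point: calipers first rest on it, too high. A push of about 6 N sinks it to a firm stop, where it stays. A finger slot (x -18 to 22, y -60 to 60 mm, 3 mm below this point) crosses at the head's middle.
- foam_case: Fixed shallow grey case, 214 (x) x 170 (y) x 36 mm high, filled with dark foam with a yellow calipers-shaped cutout. Origin at its underside, 23 mm below point cutout, axes alike; case spans x -85 to 129, y -85 to 85 mm. Also in the foam: round black loupe, radius 18 mm, 46 mm high in all, at x 78, y -46; three steel blocks, 40 mm high in all, x 52 to 97, y 35 to 65.
Things that resemble listed ones, but are neither listed nor needed, are in the scene too. Leave any yellow look-alike of the calipers alone.

How it is judged:
At the end, for the whole second after the job is handed in: The calipers lie flat in their cutout, head-centre within 13 mm and turned within 11 degrees of the cutout, pressed down to within 3 mm of fully home, let go and at rest (horizontal distance between calipers and cutout below 0.013 m and angle between the x axis of calipers and the x axis of cutout, either way round below 0.2 rad and z of calipers in the frame of cutout below 0.003 m and angle between calipers's own z axis and vertical below 0.1 rad and linear speed of calipers below 0.02 m/s); the robot touches nothing.
It fails at once if the calipers are dropped: they fall free by more than about 18 mm (linear speed of calipers above 0.6 m/s and contact force between calipers and the fingers below 0.1 N).
It fails at once if the depth gauge is moved by more than 30 mm (distance of depth_gauge from where it was at the start of the episode above 0.03 m).
It also fails if it takes over 32 s, if anything falls off the work surface, if the arm or the gripper's body presses on something with over 40 N, if the wrist force passes 120 N, or if a joint passes its speed limit or range.

## Robot

A 6-joint arm with a two-finger parallel gripper is mounted at the origin on the work surface. World frame = base frame: x ahead of the robot, y to its left, z up, the work surface at z = 0. Lengths are in m, angles in rad, forces in N, time in s.
With the tool pointing down it reaches from about 0.325 to 0.875 m from the base axis. Payload 4.4 kg.
Tool frame: the origin (TCP) lies on the centre line of the jaws, within the pads' length; the fingertips stand 25 mm ahead of it and the grasp point (between the pads) lies 6 mm ahead of it; z points along the fingers, y is the line along which they close (so a half turn about z gives the same grasp; the last joint's range is limited). The gripper opens to 85 mm and grips with 20 to 120 N. Pads are 22 mm wide; open, the fingers measure 114 mm over their backs; the gripper's body (76 mm by 85 mm) begins 54 mm behind the grasp point. The pads swing forward as they close: fully open they stand 13 mm farther back than shut.
Start: joints at [-1.377, 0.207, 1.542, -0, 1.393, -0.15], TCP at [0.194, -0.541, 0.256] pointing down, gripper open.
Joint ranges: [-2.73, 2.73], [-0.86, 2.22], [0.23, 2.46], [-1.11, 4.25], [0.08, 2.63], [-2.82, 2.82]. Speed limits (rad/s): [2.79, 2.79, 3.14, 3.14, 3.14, 3.14].

## Interface

Orientations are given as a unit quaternion [w, x, y, z].
In Python, from rig import monitor, viewer, job, finder gives the robot as it stands.
- The arm moves only by the tool drive_tool, never from a script. Its argument "series" is a list of rows, each a list of 7 numbers: the turn, a rotation vector about the tool's x, y, z in rad, then the shift along the tool's x, y, z in m, then the finger opening in m, from 0 to 0.0854. A call has exactly 8 rows; each row shifts and turns the commanded pose from where the row before left it, along the tool's axes as they then stand; what a row does not reach is not made up. A row lasts 1/8 s, in which the tool goes at most 62.5 mm and 10.7 degrees, less where a joint would pass 70% of its speed; a pose out of reach is approached as far as the arm can. A call with a gripper value outside its range is refused whole. The fingers move at their own pace and stop on an object; "force" is the grip in N (left out, the last holds). Time passes only in rows, so rows that do not move let the fingers close, or fill a call up. It gives the time, the measured TCP pose, the force, the opening and the grip force at its end, in the units of the state.
- monitor.read_state(): the state, without advancing time (a new reading comes with each control period).
- viewer.read_camera(name): name is "side" or "top"; returns the picture (384x512x3 uint8, red, green, blue); there is no depth.
- viewer.camera_params(name): a dict with "mtx" (3x3 intrinsics, pixels), "rvec" (rotation vector, rad) and "tvec" (3), from world to camera coordinates, as OpenCV has them. Camera axes: x right, y down, z forward; pixel columns grow to the right and rows downward; lengths in m; the calibration is good to about 2 mm. A picture is of the moment at which its call begins. camera_params takes no time and is no camera call.
- job.finish_job(): hands the job in; it is judged then, once.
Trained networks look in the newest picture that a camera, given by its name, has taken for a name from the list of things; names that differ only in an ending like _2 or _b are one class to them, and where a whole thing is asked for, a point or a joint stands for the part that bears it (a point fixed in the world has none). Each returns a list of dicts, best first, with "score" (0 to 1); they miss things now and then, are a little off and sometimes report something else, mostly with a low value. They report only what shows in the picture. A call takes as long as a camera call. They do not tell look-alikes from the thing itself.
- finder.masks_of(label, camera): "mask" (384x512 bool, what is visible of it) and "rect" ([left, top, right, bottom] in pixels, round what is visible of it).
The state is a dict: "clock": time; "qpos": joint angles; "dq": joint speeds; "tau": joint torques, N m; "tool_pos": TCP position; "orientation": TCP orientation; "ft_force": force on the tool from outside, world axes, zero at the start; "moment": the same for the moment, N m; "width": opening from 0.0 (shut) to 1.0 (fully open); "grasp_force": force on a finger pad.
Only numpy, scipy, OpenCV 4.12 (cv2) and the standard library are available. Lean on these libraries where they do the work, as an engineer would, in place of code of your own. Each camera call takes 0.05 s, during which the arm holds its last target. There are 200 camera calls.

## Working session

There is one attempt and no reset: what is moved stays moved. The work goes in short steps, Python scripts to look and compute and a tool call to move; the robot and the scene stay as the last step left them, time stands still between calls to the robot, and variables do not carry over. Pictures are saved under pics/ and viewed, at most 10 in all, crops included, and the job is handed in when it is done.

Besides the shell and the picture viewer there is one more tool, called after "Request:" as name(argument=value, ...) on one line, values as JSON. drive_tool: Moves the arm, as the interface text tells. Its arguments: {"type":"object","properties":{"series":{"type":"array"},"force":{"type":"number"}},"required":["series"]}

```bash
mkdir -p pics; cat > h.py <<'E'
import numpy as np, cv2
from rig import monitor, viewer, job, finder
def P(c):
    p=viewer.camera_params(c); return np.array(p["mtx"],float),cv2.Rodrigues(np.array(p["rvec"],float))[0],np.array(p["tvec"],float).ravel()
def back(c,uv,z):
    K,R,t=P(c); d=R.T@np.linalg.solve(K,np.array([uv[0],uv[1],1.])); o=-R.T@t
    return o+d*(z-o[2])/d[2]
def proj(c,X):
    K,R,t=P(c); q=K@(R@np.array(X)+t); return q[:2]/q[2]
E
python3 - <<'E'
from h import *
a=viewer.read_camera("top"); b=viewer.read_camera("side")
cv2.imwrite("pics/top.png",a[...,::-1]); cv2.imwrite("pics/side.png",b[...,::-1])
for c in("top","side"):
    K,R,t=P(c); print(c,-R.T@t,R[2],K[0,0])
    for l in("calipers","depth_gauge","foam_case"):
        for m in finder.masks_of(l,c)[:4]:
            M=m["mask"];ys,xs=np.nonzero(M)
            print(l,round(m["score"],2),m["rect"],xs.mean().round(),ys.mean().round(),len(xs))
print(monitor.read_state())
E
```

```text
top [ 0.3232533  -0.0176091   0.88546917] [ 0.08399214  0.01626832 -0.99633361] 380.27388130569193
calipers 0.75 [327.3, 238.1, 396.5, 290.7] 357.0 264.0 896
calipers 0.72 [291.5, 114.6, 321.5, 183.4] 307.0 158.0 836
calipers 0.62 [83.0, 237.7, 148.0, 291.7] 116.0 270.0 986
depth_gauge 0.8 [371.5, 90.3, 409.3, 149.2] 390.0 122.0 646
foam_case 0.89 [114.9, 76.9, 216.0, 191.1] 168.0 131.0 7161
side [0.03209713 0.69735892 0.56503211] [ 0.3596145  -0.76604212 -0.53278221] 414.63067749725474
calipers 0.82 [316.1, 171.0, 369.2, 194.8] 340.0 179.0 572
calipers 0.78 [197.9, 311.2, 300.7, 367.5] 257.0 342.0 1843
calipers 0.59 [208.1, 164.2, 260.5, 189.3] 238.0 177.0 541
depth_gauge 0.72 [221.2, 136.5, 259.4, 151.5] 243.0 142.0 269
foam_case 0.69 [78.1, 194.1, 207.0, 290.8] 143.0 241.0 7183
{'clock': 0.4, 'qpos': array([-1.37751665e+00,  2.06725859e-01,  1.54170336e+00, -1.89113404e-05,
        1.39347858e+00, -1.50470144e-01]), 'dq': array([-0.00017117, -0.0019618 , -0.00175852,  0.00132374,  0.00038295,
       -0.00041829]), 'tau': array([ 1.38629104e-03, -3.82492769e+01, -2.91437423e+01, -1.28468500e-06,
        3.99921380e-03,  6.69739805e-06]), 'tool_pos': array([ 0.19376919, -0.541271  ,  0.25611351]), 'orientation': array([-1.57337577e-04,  9.85265535e-01,  1.71031576e-01, -1.26775667e-05]), 'ft_force': array([ 0.6832886 ,  0.30892251, -0.28786669]), 'moment': array([0.00244249, 0.02019135, 0.0340036 ]), 'grasp_force': 0.0, 'width': 1.0008848543669704}
```

View pics/top.png

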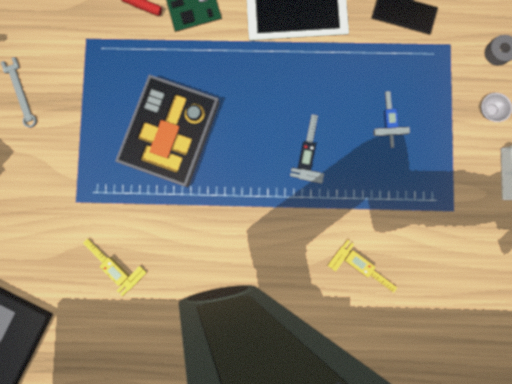

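View pics/side.png

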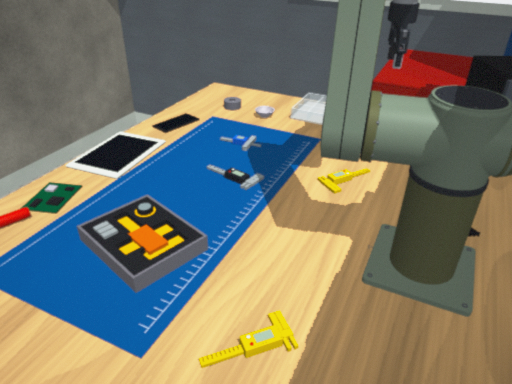

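The calipers label has three candidates in the top view: black/steel at (307,158), yellow at (116,270) and yellow at (357,264). The black and steel one on the mat fits the description and the yellow ones are look-alikes. I'll confirm that in a crop and fit its pose.

```bash
cat > fit.py <<'E'
from h import *
from scipy.optimize import differential_evolution as DE
CAL=[((-.032,.032),(-.015,.015),(0,.02)),((.032,.1),(-.007,.007),(.004,.009)),((-.054,-.032),(-.047,.028),(0,.009))]
CASE=[((-.085,.129),(-.085,.085),(0,.036)),((.06,.096),(-.064,-.028),(.036,.046)),((.052,.097),(.035,.065),(.036,.040))]
def boxes(parts):
    return [np.array([[x,y,z] for x in p[0] for y in p[1] for z in p[2]]) for p in parts]
def sil(c,parts,x,y,yaw,z0):
    K,R,t=P(c); m=np.zeros((1536,2048),np.uint8); k=4
    Rz=np.array([[np.cos(yaw),-np.sin(yaw),0],[np.sin(yaw),np.cos(yaw),0],[0,0,1]])
    for b in boxes(parts):
        q=(R@(Rz@b.T+np.array([[x],[y],[z0]]))+t[:,None]); q=K@q; q=(q[:2]/q[2]).T
        cv2.fillConvexPoly(m,cv2.convexHull(np.round(q*k+k/2-.5).astype(np.int32)),1)
    return cv2.resize(m.astype(np.float32),(512,384),interpolation=cv2.INTER_AREA)
def fit(parts,masks,x0,y0,z0,yawr=(-np.pi,np.pi),r=.04):
    def cost(p):
        s=0
        for c,M in masks.items():
            S=sil(c,parts,*p,z0); s+=1-np.minimum(S,M).sum()/np.maximum(S,M).sum()
        return s
    o=DE(cost,[(x0-r,x0+r),(y0-r,y0+r),yawr],popsize=8,maxiter=25,seed=1,polish=False)
    return o.x,o.fun
E
python3 - <<'E'
from fit import *
a=viewer.read_camera("top"); b=viewer.read_camera("side")
def near(l,c,u,v):
    return min(finder.masks_of(l,c),key=lambda m:np.hypot((m["rect"][0]+m["rect"][2])/2-u,(m["rect"][1]+m["rect"][3])/2-v))["mask"].astype(np.float32)
mc={"top":near("calipers","top",307,150),"side":near("calipers","side",234,177)}
mf={"top":near("foam_case","top",165,134),"side":near("foam_case","side",143,241)}
g=back("top",(307,158),.01);print(g)
for k in("top","side"):print(k,fit(CAL,{k:mc[k]},g[0],g[1],0.002,(-1.2,.8)))
x,f=fit(CAL,mc,g[0],g[1],0.002,(-1.2,.8));print("cal",x,f)
g=back("top",(165,134),.03)
y,f2=fit(CASE,mf,g[0],g[1],0.002,(-1.2,.6));print("case",y,f2, fit(CASE,{"top":mf["top"]},g[0],g[1],0.002,(-1.2,.6)))
def crop(im,c,x0,y0,w,h,parts,p):
    K=6;o=cv2.resize(im[y0:y0+h,x0:x0+w],None,fx=K,fy=K,interpolation=2)[...,::-1].copy()
    Rz=np.array([[np.cos(p[2]),-np.sin(p[2]),0],[np.sin(p[2]),np.cos(p[2]),0],[0,0,1]])
    for bx in boxes(parts):
        tp=bx[bx[:,2]==bx[:,2].max()][[0,1,3,2]]
        q=np.array([(proj(c,Rz@v+[p[0],p[1],.002])-[x0,y0]+.5)*K for v in tp]).astype(int)
        cv2.polylines(o,[q],True,(0,255,0),1)
    return o
A=crop(a,"top",280,105,60,85,CAL,x)
C=crop(a,"top",112,68,72,85,[((-.032,.032),(-.015,.015),(.034,.034))],y) if 0 else cv2.resize(crop(a,"top",108,68,115,125,CASE+[((-.032,.032),(-.015,.015),(.031,.031)),((.032,.1),(-.007,.007),(.034,.034)),((-.054,-.032),(-.047,.028),(.034,.034))],y),(469,510))
cv2.imwrite("pics/crop1.png",np.hstack([cv2.resize(A,(300,510)) if 0 else cv2.resize(A,None,fx=.9,fy=1)[:510],C]))
E
```

```text
[ 0.47538026 -0.13166549  0.01      ]
top (array([ 0.4803038 , -0.1287954 , -0.18455677]), np.float64(0.07692825794219971))
side (array([ 0.47579634, -0.12392896, -0.16161037]), np.float64(0.09010124206542969))
cal [ 0.47974959 -0.12794058 -0.1819761 ] 0.2878473401069641Traceback (most recent call last):
  File "<stdin>", line 11, in <module>
  File "fit.py", line 20, in fit
    o=DE(cost,[(x0-r,x0+r),(y0-r,y0+r),yawr],popsize=8,maxiter=25,seed=1,polish=False)
    return fun(*args, **kwargs)
    ret = solver.solve()
    next(self)
    ~~~~^^^^^^
    energy = self.func(parameters)
    return self.f(x, *self.args)
           ~~~~~~^^^^^^^^^^^^^^^
  File "fit.py", line 18, in cost
    S=sil(c,parts,*p,z0); s+=1-np.minimum(S,M).sum()/np.maximum(S,M).sum()
  File "fit.py", line 8, in sil
    K,R,t=P(c); m=np.zeros((1536,2048),np.uint8); k=4
          ~^^^
  File "h.py", line 4, in P
    p=viewer.camera_params(c); return np.array(p["mtx"],float),cv2.Rodrigues(np.array(p["rvec"],float))[0],np.array(p["tvec"],float).ravel()
ValueError: time passes only in moves, steps and waits
```

```bash
sed -i '1a import functools' h.py; sed -i 's/^def P(c)/@functools.cache\ndef P(c)/' h.py
cat > m2.py <<'E'
from fit import *
a=viewer.read_camera("top"); b=viewer.read_camera("side")
def near(l,c,u,v):
    return min(finder.masks_of(l,c),key=lambda m:np.hypot((m["rect"][0]+m["rect"][2])/2-u,(m["rect"][1]+m["rect"][3])/2-v))["mask"].astype(np.float32)
mf={"top":near("foam_case","top",165,134),"side":near("foam_case","side",143,241)}
x=[.480,-.128,-.182]
g=back("top",(165,134),.03)
for k in("top","side"):print(k,fit(CASE,{k:mf[k]},g[0],g[1],0.002,(-1.2,.6)))
y,f2=fit(CASE,mf,g[0],g[1],0.002,(-1.2,.6));print("case",y,f2)
def crop(im,c,x0,y0,w,h,parts,p):
    K=6;o=cv2.resize(im[y0:y0+h,x0:x0+w],None,fx=K,fy=K,interpolation=2)[...,::-1].copy()
    Rz=np.array([[np.cos(p[2]),-np.sin(p[2]),0],[np.sin(p[2]),np.cos(p[2]),0],[0,0,1]])
    for bx in boxes(parts):
        tp=bx[bx[:,2]>=bx[:,2].max()-1e-9][:8:1]; tp=tp[[0,1,3,2]] if len(tp)==4 else bx[[1,3,7,5]]
        q=np.array([(proj(c,Rz@v+[p[0],p[1],.002])-[x0,y0]+.5)*K for v in tp]).astype(int)
        cv2.polylines(o,[q],True,(0,255,0),1)
    return o
A=crop(a,"top",280,105,55,85,CAL,x)
C=cv2.resize(crop(a,"top",108,68,115,125,CASE+[((-.032,.032),(-.015,.015),(.03,.031)),((.032,.1),(-.007,.007),(.033,.034)),((-.054,-.032),(-.047,.028),(.033,.034))],y),(469,510))
cv2.imwrite("pics/crop1.png",np.hstack([A[:510],C]))
E
python3 m2.py
```

```text
top (array([ 0.50742181,  0.19956937, -0.32352529]), np.float64(0.018567204475402832))
side (array([ 0.50590228,  0.20232457, -0.32342282]), np.float64(0.014901578426361084))
case [ 0.50666083  0.20080103 -0.32522029] 0.04496711492538452
```

View pics/crop1.png

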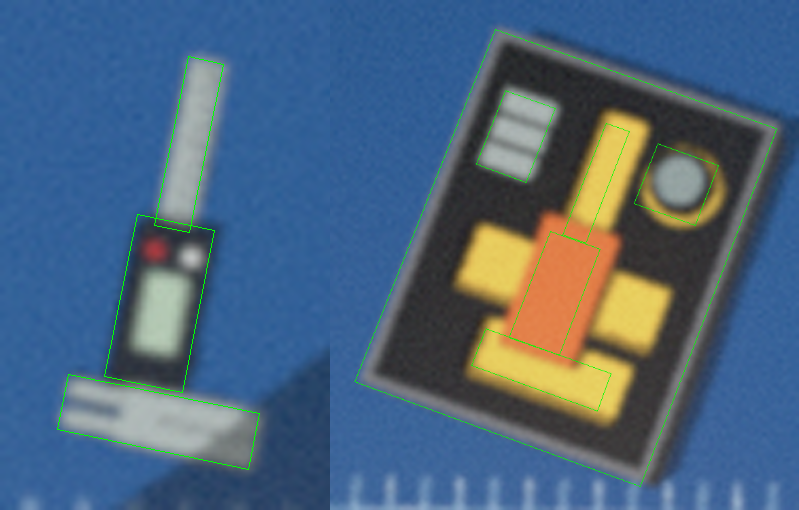

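The crop confirms the black and steel calipers at (307,158) in the top view: long jaws to the right, beam up. The case cutout is at about (168,138), with its beam slot pointing up. I'll move towards the calipers now.

Request:
drive_tool(series=[[0,0,0,0.03,-0.022,0,0.0854],[0,0,0,0.05,-0.036,0,0.0854],[0,0,0,0.05,-0.036,0.01,0.0854],[0,0,0,0.05,-0.036,0.02,0.0854],[0,0,0,0.05,-0.036,0.02,0.0854],[0,0,0,0.05,-0.036,0.02,0.0854],[0,0,0,0.05,-0.036,0.02,0.0854],[0,0,0,0.05,-0.036,0,0.0854]], force=50)

```text
clock: 1.9
tool_pos: [0.454, -0.1602, 0.1676]
orientation: [-0.001, 0.985, 0.171, -0.001]
ft_force: [0.5, -0.2, 0.1]
width: 1.002
grasp_force: 0.0
```

Request:
drive_tool(series=[[0,0,0.13,0,0,0,0.07],[0,0,0.13,0,0,0,0.07],[0,0,0.13,0,0,0,0.07],[0,0,0.136,0,0,0,0.07],[0,0,0,0,0,0,0.07],[0,0,0,0,0,0,0.07],[0,0,0,0,0,0,0.07],[0,0,0,0,0,0,0.07]])

```text
clock: 2.9
tool_pos: [0.4543, -0.1625, 0.1691]
orientation: [-0.0, 0.996, -0.091, 0.0]
ft_force: [0.2, 0.1, 0.2]
width: 0.819
grasp_force: 0.0
```

```bash
cat > st.py <<'E'
from h import *
import sys
from scipy.spatial.transform import Rotation as Ro
def st():
    s=monitor.read_state(); q=s["orientation"]; R=Ro.from_quat([q[1],q[2],q[3],q[0]]).as_matrix()
    print(round(s["clock"],2),s["tool_pos"].round(4),"yaw",np.arctan2(R[1,0],R[0,0]).round(4),"z",R[:,2].round(3),"F",s["ft_force"].round(1),"w",round(s["width"]*.0854,4),"g",round(s["grasp_force"],1)); return s,R
if __name__=="__main__":
    s,R=st()
    if len(sys.argv)>3: print("tool shift",(R.T@(np.array(sys.argv[1:4],float)-s["tool_pos"])).round(4))
E
python3 st.py .480 -.129 .06
python3 - <<'E'
from h import *
# orange pad
out={}
for c in("top","side"):
    a=viewer.read_camera(c); h=cv2.cvtColor(a,cv2.COLOR_RGB2HSV)
    m=cv2.inRange(h,(3,120,120),(17,255,255)); n,l,s,ce=cv2.connectedComponentsWithStats(m)
    exp=proj(c,[.507,.2005,.033]); i=min((j for j in range(1,n) if s[j,4]>50),key=lambda j:np.hypot(*(ce[j]-exp)))
    q=cv2.minAreaRect(np.argwhere(l==i)[:,::-1].astype(np.float32)); 
    print(c,ce[i],q[0],s[i,4],exp,back(c,q[0],.033),back(c,ce[i],.033))
    bx=[back(c,p,.033)[:2] for p in cv2.boxPoints(q)]; print(np.array(bx).round(4).tolist())
E
```

```text
2.9 [ 0.4543 -0.1625  0.1691] yaw -0.1817 z [ 0.  0. -1.] F [0.2 0.1 0.2] w 0.0699 g 0.0
tool shift [ 0.0192 -0.0376  0.1091]
top [164.00843882 138.53727145] (163.89755249023438, 138.27804565429688) 711 [162.7680334  139.24843973] [0.50930645 0.19801417 0.033     ] [0.50871158 0.19773304 0.033     ]
[[0.479, 0.2338], [0.5562, 0.2095], [0.5398, 0.1621], [0.4628, 0.1866]]
side [147.95918367 238.7299843 ] (147.67066955566406, 238.29824829101562) 637 [147.666503   236.69967816] [0.50380234 0.20454908 0.033     ] [0.50243297 0.20537959 0.033     ]
[[0.5488, 0.2157], [0.5604, 0.1553], [0.4596, 0.1936], [0.4542, 0.2478]]
```

Request:
drive_tool(series=[[0,0,0,0.007,-0.012,0.01,0.07],[0,0,0,0.007,-0.013,0.025,0.07],[0,0,0,0.005,-0.013,0.025,0.07],[0,0,0,0,0,0.025,0.07],[0,0,0,0,0,0.015,0.07],[0,0,0,0,0,0.005,0.07],[0,0,0,0,0,0,0.07],[0,0,0,0,0,0,0.07]])

```text
clock: 4.0
tool_pos: [0.4807, -0.129, 0.065]
orientation: [0.0, 0.996, -0.091, 0.001]
ft_force: [0.5, -0.3, -0.2]
width: 0.822
grasp_force: 0.0
```

```bash
python3 st.py .480 -.129 .028
python3 - <<'E'
from h import *
o=[]
for c,(x,y,w,h) in(("top",(265,100,80,100)),("side",(180,115,100,90))):
    a=viewer.read_camera(c); a=cv2.resize(a[y:y+h,x:x+w],None,fx=4.5,fy=4.5,interpolation=2)
    o.append(cv2.copyMakeBorder(a,0,450-a.shape[0],0,0,0))
cv2.imwrite("pics/g.png",cv2.resize(np.hstack(o),(790,439))[...,::-1])
E
```

```text
4.0 [ 0.4807 -0.129   0.065 ] yaw -0.1825 z [ 0.002 -0.001 -1.   ] F [ 0.5 -0.3 -0.2] w 0.0702 g 0.0
tool shift [-0.0007  0.0001  0.037 ]
```

View pics/g.png

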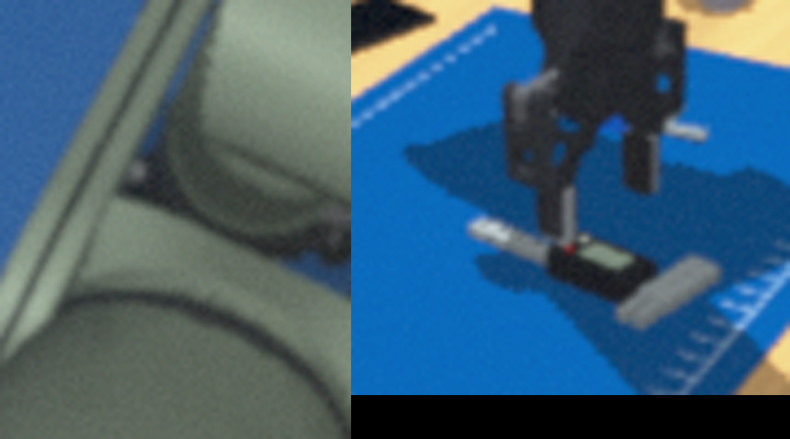

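The side view shows the fingers straddling the head, at about (585,250) in the crop, with the jaws clear of them. I'll descend and close.

Request:
drive_tool(series=[[0,0,0,0,0,0.012,0.07],[0,0,0,0,0,0.012,0.07],[0,0,0,0,0,0.008,0.07],[0,0,0,0,0,0.003,0.07],[0,0,0,0,0,0,0.045],[0,0,0,0,0,0,0.045],[0,0,0,0,0,0,0.045],[0,0,0,0,0,0,0.045]])

```text
clock: 5.1
tool_pos: [0.4801, -0.1286, 0.0294]
orientation: [0.0, 0.996, -0.091, 0.0]
ft_force: [-0.6, -0.2, 0.3]
width: 0.523
grasp_force: 0.0
```

Request:
drive_tool(series=[[0,0,0,0,0,0,0.025],[0,0,0,0,0,0,0.02],[0,0,0,0,0,0,0.015],[0,0,0,0,0,0,0.015],[0,0,0,0,0,0,0.015],[0,0,0,0,0,0,0.015],[0,0,0,0,0,0,0.015],[0,0,0,0,0,0,0.015]])

```text
clock: 6.1
tool_pos: [0.4803, -0.1287, 0.0295]
orientation: [0.0, 0.996, -0.091, 0.0]
ft_force: [0.8, -0.0, 5.8]
width: 0.334
grasp_force: 50.4
```

```bash
python3 st.py
```

```text
6.1 [ 0.4803 -0.1287  0.0295] yaw -0.1822 z [ 0.001 -0.    -1.   ] F [ 0.8 -0.   5.8] w 0.0285 g 50.4
```

Request:
drive_tool(series=[[0,0,0,0,0,-0.003,0.015],[0,0,0,0,0,-0.01,0.015],[0,0,0,0,0,-0.02,0.015],[0,0,0,0,0,-0.02,0.015],[0,0,0,0,0,-0.02,0.015],[0,0,0,0,0,-0.015,0.015],[0,0,0,0,0,-0.01,0.015],[0,0,0,0,0,0,0.015]])

```text
clock: 7.1
tool_pos: [0.4803, -0.1287, 0.1277]
orientation: [0.0, 0.996, -0.091, 0.001]
ft_force: [-0.8, 0.2, -1.6]
width: 0.338
grasp_force: 49.7
```

```bash
python3 st.py .507 .200 .128
```

```text
7.1 [ 0.4803 -0.1287  0.1277] yaw -0.1822 z [ 0.001 -0.001 -1.   ] F [-0.8  0.2 -1.6] w 0.0289 g 49.7
tool shift [-0.0333 -0.3281 -0.0004]
```

Request:
drive_tool(series=[[0,0,0,-0.002,-0.02,0,0.015],[0,0,0,-0.004,-0.045,0,0.015],[0,0,0,-0.006,-0.055,0,0.015],[0,0,0,-0.006,-0.055,0,0.015],[0,0,0,-0.006,-0.055,0,0.015],[0,0,0,-0.005,-0.05,0,0.015],[0,0,0,-0.004,-0.035,0,0.015],[0,0,0,0,-0.013,0,0.015]])

```text
clock: 8.1
tool_pos: [0.506, 0.2018, 0.126]
orientation: [0.0, 0.996, -0.09, -0.001]
ft_force: [-0.2, -0.3, -2.1]
width: 0.343
grasp_force: 49.8
```

Request:
drive_tool(series=[[0,0,0.03,0,0,0,0.015],[0,0,0.05,0,0,0.005,0.015],[0,0,0.04,0,0,0.01,0.015],[0,0,0.022,0,0,0.01,0.015],[0,0,0,0,0,0.005,0.015],[0,0,0,0,0,0,0.015],[0,0,0,0,0,0,0.015],[0,0,0,0,0,0,0.015]])

```text
clock: 9.1
tool_pos: [0.5072, 0.2001, 0.0976]
orientation: [-0.0, 0.987, -0.161, 0.0]
ft_force: [-0.2, 0.9, -1.1]
width: 0.335
grasp_force: 49.8
```

```bash
python3 st.py .507 .200 .07
python3 - <<'E'
from fit import *
o=[]
z0=monitor.read_state()["tool_pos"][2]-.0275
for c,(x,y,w,h) in(("top",(95,50,130,150)),("side",(60,120,170,180))):
    a=viewer.read_camera(c)
    ms=[m for m in finder.masks_of("calipers",c)]
    for m in ms: print(c,m["score"],m["rect"])
    if c=="side":
        cand=[m for m in ms if m["rect"][3]<290 and m["rect"][0]<190]
        if cand:
            M=cand[0]["mask"].astype(np.float32)
            print(fit(CAL,{c:M},.507,.2,z0,(-.8,.2)))
    a=cv2.resize(a[y:y+h,x:x+w],None,fx=3,fy=3,interpolation=2)
    o.append(cv2.copyMakeBorder(a,0,540-a.shape[0],0,0,0))
im=np.hstack(o);print(im.shape);cv2.imwrite("pics/p1.png",cv2.resize(im,(790,int(540*790/im.shape[1])))[...,::-1])
E
```

```text
9.1 [0.5072 0.2001 0.0976] yaw -0.324 z [ 0.001  0.    -1.   ] F [-0.2  0.9 -1.1] w 0.0286 g 49.8
tool shift [-0.0002  0.0002  0.0276]
top 0.62 [325.9, 239.5, 395.7, 293.0]
top 0.6 [152.0, 94.3, 175.6, 166.1]
top 0.45 [131.9, 266.1, 147.9, 282.2]
side 0.82 [199.8, 313.3, 301.8, 366.0]
side 0.73 [318.5, 170.0, 370.1, 191.4]
side 0.57 [119.8, 200.5, 178.9, 238.8]
(array([ 0.50526185,  0.20061664, -0.35802683]), np.float64(0.29554420709609985))
(540, 900, 3)
```

View pics/p1.png

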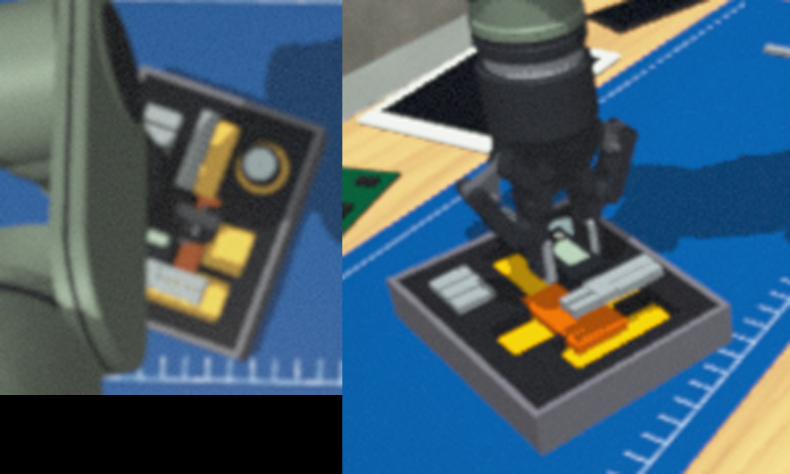

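The calipers are held level and parallel to the cutout, so I'll lower them gently. In the side half they're at about (600,275).

Request:
drive_tool(series=[[0,0,0,0,0,0.006,0.015],[0,0,0,0,0,0.008,0.015],[0,0,0,0,0,0.008,0.015],[0,0,0,0,0,0.006,0.015],[0,0,0,0,0,0.004,0.015],[0,0,0,0,0,0.002,0.015],[0,0,0,0,0,0.001,0.015],[0,0,0,0,0,0,0.015]])

```text
clock: 10.3
tool_pos: [0.507, 0.2001, 0.0623]
orientation: [-0.0, 0.987, -0.161, 0.0]
ft_force: [1.0, -0.5, -0.5]
width: 0.338
grasp_force: 49.8
```

Request:
drive_tool(series=[[0,0,0,0,0,0.001,0.015],[0,0,0,0,0,0.001,0.015],[0,0,0,0,0,0.001,0.015],[0,0,0,0,0,0.001,0.015],[0,0,0,0,0,0.001,0.015],[0,0,0,0,0,0,0.015],[0,0,0,0,0,0,0.015],[0,0,0,0,0,0,0.015]])

```text
clock: 11.3
tool_pos: [0.507, 0.2001, 0.0578]
orientation: [-0.0, 0.987, -0.161, 0.0]
ft_force: [-2.6, -1.5, 5.3]
width: 0.337
grasp_force: 50.7
```

```bash
python3 st.py .507 .200 .0525
```

```text
11.3 [0.507  0.2001 0.0578] yaw -0.3241 z [ 0. -0. -1.] F [-2.6 -1.5  5.3] w 0.0288 g 50.7
tool shift [0.     0.0001 0.0053]
```

Request:
drive_tool(series=[[0,0,0,0,0,0.001,0.015],[0,0,0,0,0,0.001,0.015],[0,0,0,0,0,0.001,0.015],[0,0,0,0,0,0.001,0.015],[0,0,0,0,0,0.001,0.015],[0,0,0,0,0,0,0.015],[0,0,0,0,0,0,0.015],[0,0,0,0,0,0,0.015]])

```text
clock: 12.3
tool_pos: [0.507, 0.2001, 0.0526]
orientation: [-0.0, 0.987, -0.161, 0.0]
ft_force: [-2.0, -0.0, 4.8]
width: 0.339
grasp_force: 50.7
```

```bash
python3 st.py .507 .200 .0525
```

```text
12.3 [0.507  0.2001 0.0526] yaw -0.3242 z [ 0.  0. -1.] F [-2.  -0.   4.8] w 0.029 g 50.7
tool shift [0.     0.0001 0.0001]
```

Force is still about 5 N, so the pad is sinking. I'll keep going until the firm stop.

Request:
drive_tool(series=[[0,0,0,0,0,0.0005,0.015],[0,0,0,0,0,0.0005,0.015],[0,0,0,0,0,0.0005,0.015],[0,0,0,0,0,0.0005,0.015],[0,0,0,0,0,0,0.015],[0,0,0,0,0,0,0.015],[0,0,0,0,0,0,0.015],[0,0,0,0,0,0,0.015]])

```text
clock: 13.3
tool_pos: [0.5071, 0.2001, 0.0524]
orientation: [0.0, 0.987, -0.161, -0.0]
ft_force: [-7.0, -2.1, 16.0]
width: 0.338
grasp_force: 52.2
```

```bash
python3 st.py .507 .200 .0525
```

```text
13.3 [0.5071 0.2001 0.0524] yaw -0.3239 z [-0. -0. -1.] F [-7.  -2.1 16. ] w 0.0288 g 52.2
tool shift [-0.      0.0001 -0.0001]
```

Firm stop at z 0.0524, with force rising to 16 N, which matches fully home. I'll ease off, open and retreat.

Request:
drive_tool(series=[[0,0,0,0,0,-0.0015,0.015],[0,0,0,0,0,0,0.03],[0,0,0,0,0,0,0.035],[0,0,0,0,0,0,0.045],[0,0,0,0,0,0,0.055],[0,0,0,0,0,0,0.055],[0,0,0,0,0,0,0.055],[0,0,0,0,0,0,0.055]])

```text
clock: 14.3
tool_pos: [0.5069, 0.2, 0.0516]
orientation: [-0.0, 0.987, -0.161, 0.0]
ft_force: [-1.1, -0.0, -0.3]
width: 0.641
grasp_force: 0.0
```

Request:
drive_tool(series=[[0,0,0,0,0,-0.005,0.055],[0,0,0,0,0,-0.01,0.055],[0,0,0,0,0,-0.02,0.055],[0,0,0,0,0,-0.03,0.055],[0,0,0,0,0,-0.03,0.055],[0,0,0,0,0,-0.03,0.055],[0,0,0,0,0,-0.02,0.055],[0,0,0,0,0,0,0.055]])

```text
clock: 15.3
tool_pos: [0.5085, 0.2004, 0.1995]
orientation: [-0.001, 0.987, -0.161, 0.003]
ft_force: [-0.8, 0.0, -0.7]
width: 0.648
grasp_force: 0.0
```

Request:
drive_tool(series=[[0,0,0,0.01,0.03,0,0.055],[0,0,0,0.01,0.055,0,0.055],[0,0,0,0.01,0.055,0,0.055],[0,0,0,0.01,0.055,0,0.055],[0,0,0,0.01,0.03,0,0.055],[0,0,0,0,0,0,0.055],[0,0,0,0,0,0,0.055],[0,0,0,0,0,0,0.055]])

```text
clock: 16.3
tool_pos: [0.4824, -0.028, 0.1962]
orientation: [-0.0, 0.987, -0.161, -0.0]
ft_force: [0.1, 0.1, 0.2]
width: 0.65
grasp_force: 0.0
```

```bash
cat > chk.py <<'E'
from fit import *
import st; st.st()
o=[]
for c,(x,y,w,h) in(("top",(105,65,120,130)),("side",(70,185,145,115))):
    a=viewer.read_camera(c)
    cand=[m for m in finder.masks_of("calipers",c) if np.hypot(*(np.array([(m["rect"][0]+m["rect"][2])/2,(m["rect"][1]+m["rect"][3])/2])-proj(c,[.51,.2,.03])))<30]
    if cand:
        print(c,cand[0]["score"],cand[0]["rect"])
        for z in(.025,.033): print(z,fit(CAL,{c:cand[0]["mask"].astype(np.float32)},.507,.2,z,(-.8,.2),.02))
    a=cv2.resize(a[y:y+h,x:x+w],None,fx=3.8,fy=3.8,interpolation=2)
    o.append(cv2.copyMakeBorder(a,0,500-a.shape[0],0,0,0))
im=np.hstack(o);cv2.imwrite("pics/end.png",cv2.resize(im,(790,int(500*790/im.shape[1])))[...,::-1])
E
python3 chk.py
```

```text
16.3 [ 0.4824 -0.028   0.1962] yaw -0.3225 z [-0.001  0.001 -1.   ] F [0.1 0.1 0.2] w 0.0555 g 0.0
top 0.69 [145.0, 99.3, 182.0, 165.4]
0.025 (array([ 0.50652139,  0.20003759, -0.33723482]), np.float64(0.1742592453956604))
0.033 (array([ 0.50513967,  0.19758611, -0.33529328]), np.float64(0.18122321367263794))
side 0.59 [121.8, 215.2, 181.6, 257.3]
0.025 (array([ 0.50704986,  0.20068806, -0.30325007]), np.float64(0.11455363035202026))
0.033 (array([ 0.50023709,  0.20822026, -0.29938189]), np.float64(0.12969720363616943))
```

View pics/end.png

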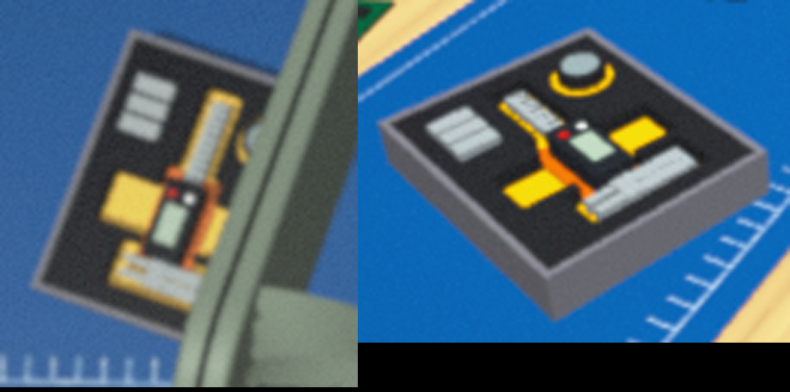

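The picture shows the calipers inside the cutout: head at (585,145) in the side half, jaws and beam within the yellow outline. The TCP stood 22.9 mm higher at the stop than at the pickup, and 23 mm is expected. Both camera fits agree at home height, so I'm handing in.

```bash
python3 -c "
from rig import job; print(job.finish_job())"
```

```text
the job is handed in; nothing more can be done
None
```

The calipers are in their cutout, pressed down to the firm stop and let go, and the job is handed in at about 16 s; no verdict came back, and I never moved the arm to the depth gauge.

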